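# Lock the T-foot stop post into the soldering jig

## Task

Take the loose stop post out of its parking stand, put its T-shaped foot through the slot in the soldering jig's sprung block, press it down gently against the spring, turn it a quarter turn and let it rise so that it is locked upright across the slot. Feel for the slot without pressing hard on the jig, leave the circuit board lying in its nest and do not disturb the other things on the desk.

Things in the scene. Friction and masses are not known exactly. Their poses are not given: they have to be found in the camera images.
- post_wing (a point): Centre of the flat black wing grip on top of the loose stop post (about 70 g, 70 mm tall). Wing 36 mm long (x), 10 mm thick (y), 34 mm high; its top is 17 mm above this point, the post's underside 53 mm below. The post's z is up. Under the wing a steel stem 8 mm thick carries a rubber bumper disc, 18 mm across, 18.5 to 29 mm above the underside.
- post_foot (a point): Centre of the underside of the post's T foot, a steel bar 30 mm long (x, the same way as the wing), 9 mm wide (y), 6 mm high. Held and set lightly on the slot block with one end over the slot, it comes to touch a few tenths of a mm lower than well away from it.
- post_stand: Grey parking stand, fixed, 70 x 46 x 19 mm, origin at the centre of its underside. The post stands upright in its open pocket, which is 13 mm deep and has 1.5 mm play round the foot: lift the post straight up.
- jig: Soldering jig, fixed: aluminium base plate 150 x 116 x 6 mm, origin at the centre of its underside, z up. The board nest (two black rails, low fences, up to 40 mm above the desk) lies at x > -4 mm and is open towards the slot block at x = -40 mm.
- slot_mid (a point): NOMINAL slot centre on the top face (28 mm above the desk) of the jig's aluminium slot block (48 x 66 mm); axes as the jig's. Slot 32 mm long along y, 13 mm wide along x, straight walls. The block is clamped firmly up to 14 mm either way along y from this point; that offset is not reported and must be felt for or seen. In x and z the point is true.
- spring_pad (a joint): Spring pad inside the slot block: 0 = up, grows as it is pressed down, 0.0095 m = hard stop. The foot's underside meets it 8 mm below the block's top face; it pushes back 2 N plus 0.7 N per mm. Pressed 6 to 9.5 mm (foot's underside 14 to 17.5 mm below the top face; aim for 16) the foot is clear of the lips and turns either way.
- lock_seat (a point): Point midway between the two pockets under the slot's lips, on the NOMINAL slot centre, where the centre of the locked foot's underside rests: 11 mm below the block's top face. A foot turned along x (within about 9 degrees) and let rise is lifted 3 mm by the pad into the pockets (14 mm wide along y) and can neither turn nor come out; else it stays 3 mm lower, unlocked.
- work_board: Circuit board 72 x 78 mm, up to 9 mm high, lying loose and flat in the jig's nest, its underside 35 mm above the desk; origin at the centre of its underside. Its free edge is about 4 mm from the locked post's bumper.

How it is judged:
By the outcome, as a careful person would: the job done as asked, in the order asked, and still so for the second after the job is handed in, with the robot touching nothing.
It also fails if it takes over 72 s, if anything falls off the work surface, if the arm or the gripper's body presses on something with over 40 N, if the wrist force passes 120 N, or if a joint passes its speed limit or range.

## Robot

A 6-joint arm with a two-finger parallel gripper is mounted at the origin on a cart in front of the work surface, level with it; the furniture and walls round the work are solid. World frame = base frame: x ahead of the robot, y to its left, z up, the work surface at z = 0. Lengths are in m, angles in rad, forces in N, time in s.
With the tool pointing down it reaches from about 0.35 to 0.925 m from the base axis. Payload 6.4 kg.
Tool frame: the origin (TCP) lies at the very end of the fingers, on their centre line; the grasp point (between the pads) lies 19 mm behind it; z points along the fingers, y is the line along which they close (so a half turn about z gives the same grasp; the last joint's range is limited). The gripper opens to 85 mm and grips with 20 to 120 N. Pads are 22 mm wide; open, the fingers measure 114 mm over their backs; the gripper's body (76 mm by 85 mm) begins 54 mm behind the grasp point. The pads swing forward as they close: fully open they stand 13 mm farther back than shut.
Start: joints at [0.928, 0.245, 1.558, -0, 1.339, -0.174], TCP at [0.294, 0.58, 0.231] pointing down, gripper open.
Joint ranges: [-3.13, 3.13], [-1.02, 2.26], [0.13, 2.54], [-0.95, 4.09], [0.21, 2.88], [-2.74, 2.74]. Speed limits (rad/s): [2.57, 2.57, 3.14, 3.14, 3.14, 3.14].

## Interface

Orientations are given as a unit quaternion [x, y, z, w].
In Python, from rig import ctrl gives the robot as it stands.
- The arm moves only by the shell command python3 -m handwheel 'ROWS'. ROWS is JSON, a list of rows, each an object of numbers: "tx", "ty", "tz": the shift along the world's x, y, z in cm; "rx", "ry", "rz": the turn, a rotation vector about the world's x, y, z in degrees; "fingers": the gripper's target within -1 to 1 (fully open at 1, half-way at 0, shut at -1). A call has 1 to 12 rows; each row shifts and turns the commanded pose from where the row before left it; what a row does not reach is not made up. A row lasts 1/8 s, in which the tool goes at most 62.5 mm and 10.7 degrees, less where a joint would pass 70% of its speed; a pose out of reach is approached as far as the arm can. A call is refused whole if a number of a shift passes 6.25 or a number of a turn 10.7, either way. A call with a gripper value outside its range is refused whole. The fingers move at their own pace and stop on an object; the grip force is fixed at half the most. Time passes only in rows, so rows that do not move let the fingers close. It gives the time, the measured TCP pose, the force, the opening and the grip force at its end, in the units of the state.
- ctrl.observe(): the state, without advancing time (a new reading comes with each control period).
- ctrl.camera(name): name is "scene" or "side" or "wrist"; returns a dict with "color" (420x560x3 uint8, blue, green, red), "K" (3x3 intrinsics, pixels), "dist" ([k1, k2, p1, p2, k3] as OpenCV has them; the pictures are not rectified), "rvec" (rotation vector, rad) and "tvec" (3), from world to camera coordinates, as OpenCV has them. Camera axes: x right, y down, z forward; pixel columns grow to the right and rows downward; lengths in m; the calibration is good to about 2 mm. A picture is of the moment at which its call begins. There is no depth.
- ctrl.hand_in(): hands the job in; it is judged then, once.
Trained networks look in the newest picture that a camera, given by its name, has taken for a name from the list of things; names that differ only in an ending like _2 or _b are one class to them, and where a whole thing is asked for, a point or a joint stands for the part that bears it (a point fixed in the world has none). Each returns a list of dicts, best first, with "score" (0 to 1); they miss things now and then, are a little off and sometimes report something else, mostly with a low value. They report only what shows in the picture. A call takes as long as a camera call.
- ctrl.regions_of(camera, target): "region" (420x560 bool, what is visible of it) and "uv" ([column, row] in pixels, amid what is visible of it).
- ctrl.landmark_of(camera, target): "uv" ([column, row] in pixels: a listed point, or the origin of a listed thing).
The state is a dict: "t": time; "q": joint angles; "joint_vel": joint speeds; "joint_efforts": joint torques, N m; "ee_pos": TCP position; "ee_rot": TCP orientation; "ft_force": force on the tool from outside, world axes, zero at the start; "moment": the same for the moment, N m; "gripper_width": opening from 0.0 (shut) to 1.0 (fully open); "grip_force": force on a finger pad.
Only numpy, scipy, OpenCV 4.12 (cv2) and the standard library are available. Lean on these libraries where they do the work, as an engineer would, in place of code of your own. Each camera call takes 0.05 s, during which the arm holds its last target. There are 200 camera calls.

## Working session

There is one attempt and no reset: what is moved stays moved. The work goes in short steps, Python scripts to look and compute and a shell command to move; the robot and the scene stay as the last step left them, time stands still between calls to the robot, and variables do not carry over. Pictures are saved under pics/ and viewed, at most 10 in all, crops included, and the job is handed in when it is done.

```bash
mkdir -p pics; ls; cat > h.py <<'E'
import numpy as np, cv2
from rig import ctrl
def P(c):
    R=cv2.Rodrigues(np.array(c["rvec"],float))[0]; return R,np.array(c["tvec"],float).ravel()
def ray(c,uv):
    n=cv2.undistortPoints(np.array([[uv]],float),np.array(c["K"],float),np.array(c["dist"],float))[0,0]
    R,t=P(c); o=-R.T@t; d=R.T@np.array([n[0],n[1],1.]); return o,d/np.linalg.norm(d)
def atz(c,uv,z):
    o,d=ray(c,uv); return o+d*(z-o[2])/d[2]
def proj(c,p):
    return cv2.projectPoints(np.array(p,float).reshape(-1,3),np.array(c["rvec"],float),np.array(c["tvec"],float),np.array(c["K"],float),np.array(c["dist"],float))[0][:,0]
def tri(rs):
    A=0;b=0
    for o,d in rs:
        M=np.eye(3)-np.outer(d,d);A=A+M;b=b+M@o
    return np.linalg.solve(A,b)
E
python3 - <<'E'
from h import *
np.set_printoptions(precision=4,suppress=True)
s=ctrl.observe();print(s)
cs={}
for n in["scene","side","wrist"]:
    c=ctrl.camera(n);cs[n]=c;cv2.imwrite(f"pics/{n}0.png",c["color"])
    for t in["post_wing","post_foot","post_stand","jig","slot_mid","lock_seat","work_board"]:
        for r in ctrl.landmark_of(n,t)[:2]: print(n,t,np.round(r["uv"],1),round(r["score"],2), atz(c,r["uv"],{"post_wing":.059,"post_foot":.006,"slot_mid":.028,"work_board":.035,"lock_seat":.017}.get(t,0)))
import numpy as np
im=np.hstack([cs["scene"]["color"],cs["side"]["color"]]);cv2.imwrite("pics/both.png",cv2.resize(im,(800,300),interpolation=cv2.INTER_AREA))
E
```

```text
pics
{'t': 0.0, 'q': array([ 0.9279,  0.2458,  1.559 ,  0.    ,  1.3387, -0.1741]), 'joint_vel': array([ 0.0002, -0.0003, -0.0004,  0.    , -0.0013, -0.0001]), 'joint_efforts': array([  0.0017, -42.952 , -32.612 ,  -0.0002,   0.0055,   0.    ]), 'ee_pos': array([0.2933, 0.5794, 0.2302]), 'ee_rot': array([ 0.2323,  0.9727, -0.0009, -0.0004]), 'ft_force': array([ 0.554 ,  0.9094, -0.6874]), 'moment': array([-0.0328, -0.0299,  0.0246]), 'grip_force': 0.0, 'gripper_width': 1.0011641622129568}
scene post_wing [327.7 300.5] 0.73 [ 0.5358 -0.1191  0.059 ]
scene post_foot [328.9 318. ] 0.89 [ 0.5406 -0.1218  0.006 ]
scene post_stand [322.6 317.1] 0.65 [ 0.5345 -0.1121  0.    ]
scene post_stand [263.8 220.5] 0.35 [0.5539 0.1415 0.    ]
scene jig [263.4 218.1] 0.71 [0.5564 0.148  0.    ]
scene slot_mid [244.2 211.3] 0.9 [0.5198 0.1601 0.028 ]
scene lock_seat [245.7 222.3] 0.91 [0.5128 0.1406 0.017 ]
scene work_board [266.5 203. ] 0.81 [0.5673 0.1524 0.035 ]
side post_wing [307.3 252.9] 0.74 [ 0.5309 -0.1201  0.059 ]
side post_foot [307.4 275.1] 0.74 [ 0.5378 -0.1124  0.006 ]
side post_stand [305.8 280.2] 0.56 [ 0.5314 -0.1178  0.    ]
side jig [259.7 217.9] 0.91 [0.5656 0.1595 0.    ]
side slot_mid [244.2 212.1] 0.71 [0.5223 0.1505 0.028 ]
side lock_seat [244.3 217.3] 0.81 [0.5202 0.1459 0.017 ]
side work_board [261.7 203.3] 0.63 [0.5736 0.1644 0.035 ]
```

```bash
python3 - <<'E'
import cv2,numpy as np
a=cv2.imread("pics/scene0.png");b=cv2.imread("pics/side0.png")
f=lambda i:cv2.resize(i[140:360,190:390],(400,440),interpolation=cv2.INTER_CUBIC)
cv2.imwrite("pics/crop0.png",np.hstack([f(a),f(b)]))
E
```

```text
(no output)
```

View pics/both.png

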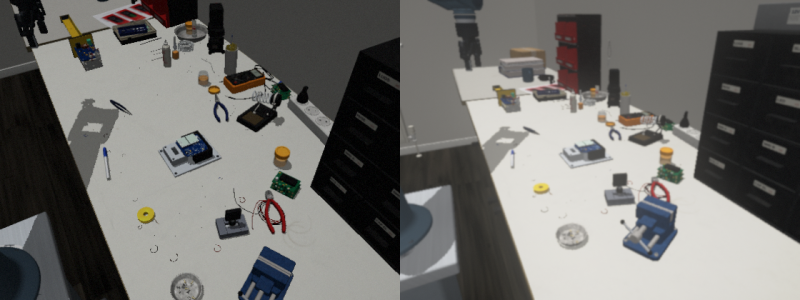

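View pics/crop0.png

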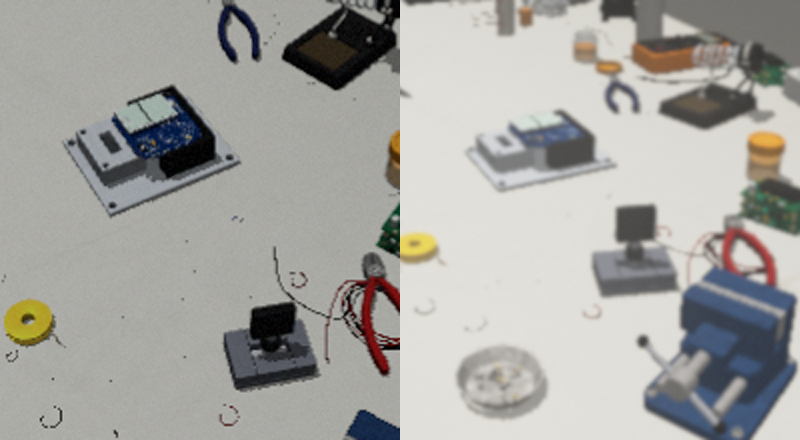

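The pictures show the post in its stand around scene pixel (325, 315) and the jig around (265, 215), with its slot block on the side towards the robot. The red cutters lie close to the stand. Next I work out the yaws.

```bash
python3 - <<'E'
from h import *
np.set_printoptions(precision=4,suppress=True)
c=ctrl.camera("scene");d=ctrl.camera("side");w=ctrl.camera("wrist")
g=lambda x,y:(190+x/2,140+y/2)
for n,l,z in[("stand front bot",[(235,388),(318,372)],0),("stand left top",[(224,340),(236,376)],.019),("jig",[(63,143),(112,213),(240,160),(172,87)],.006),("slot",[(98,134),(111,153),(119,150),(107,132)],.028)]:
    print(n,[atz(c,g(*p),z)[:2] for p in l])
print("side",[atz(d,g(*p),0)[:2] for p in[(200,295),(277,290)]])
R,t=P(w);print("wristcam",-R.T@t,R[2])
for cc in(c,d):
    R,t=P(cc);print(-R.T@t)
E
```

```text
stand front bot [array([ 0.4949, -0.1269]), array([ 0.5639, -0.1488])]
stand left top [array([ 0.5044, -0.0925]), array([ 0.4951, -0.1268])]
jig [array([0.4864, 0.2037]), array([0.4885, 0.0916]), array([0.6346, 0.0904]), array([0.6284, 0.2237])]
slot [array([0.516 , 0.1766]), array([0.5156, 0.1455]), array([0.5244, 0.1453]), array([0.5253, 0.1746])]
side [array([ 0.4947, -0.1251]), array([ 0.5603, -0.1489])]
wristcam [0.2243 0.6142 0.3747] [ 0.268  -0.135  -0.9539]
[ 0.2703 -0.4471  0.6846]
[ 0.2009 -0.6519  0.426 ]
```

```bash
python3 -m handwheel '[{"tx":2,"ty":-5.8,"rz":0.75},{"tx":2,"ty":-5.8,"rz":0.75},{"tx":2,"ty":-5.8,"rz":0.75},{"tx":2,"ty":-5.8,"rz":0.75},{"tx":2,"ty":-5.8,"rz":0.75},{"tx":2,"ty":-5.8,"rz":0.75},{"tx":2,"ty":-5.8,"rz":0.75},{"tx":2,"ty":-5.8,"rz":0.75},{"tx":2,"ty":-5.8,"rz":0.75},{"tx":2,"ty":-5.8,"rz":0.75},{"tx":2,"ty":-5.8,"rz":0.75},{"tx":2,"ty":-5.8,"rz":0.75}]'
python3 -m handwheel '[{"tz":-2},{}]'
python3 - <<'E'
from h import *
np.set_printoptions(precision=4,suppress=True)
c=ctrl.camera("wrist");cv2.imwrite("pics/w1.png",c["color"]);s=ctrl.observe();print(s["ee_pos"],s["ee_rot"])
for t in["post_wing","post_foot","post_stand"]:
    for r in ctrl.landmark_of("wrist",t)[:2]: print(t,np.round(r["uv"],1),round(r["score"],2), atz(c,r["uv"],{"post_wing":.059,"post_foot":.006}.get(t,0)))
E
```

```text
[0.2937 0.5799 0.2313] [ 0.2323  0.9727 -0.     -0.    ]invalid input
invalid input
```

View pics/w1.png

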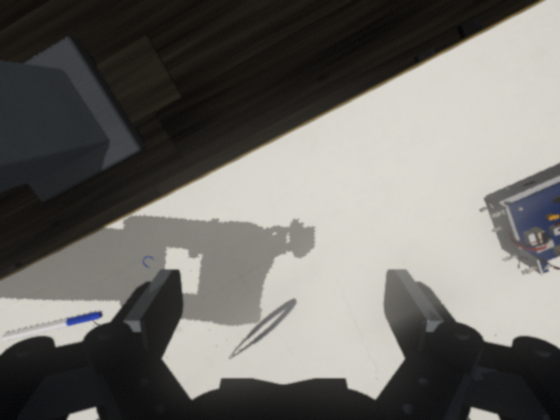

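The arm hasn't moved because the rows were refused; the picture shows only the start view. I'll try again with all the keys in each row.

```bash
python3 -m handwheel '[{"tx":2,"ty":-5.8,"tz":0,"rx":0,"ry":0,"rz":0.75,"fingers":1},{"tx":2,"ty":-5.8,"tz":0,"rx":0,"ry":0,"rz":0.75,"fingers":1}]'
```

```text
t: 1.8
ee_pos: [0.3338, 0.4628, 0.2312]
ee_rot: [0.218, 0.976, -0.0, 0.0]
ft_force: [1.2, -0.1, 0.8]
gripper_width: 1.002
grip_force: 0.0
```

```bash
python3 -m handwheel '[{"tx":2,"ty":-5.8,"tz":0,"rx":0,"ry":0,"rz":0.75,"fingers":1},{"tx":2,"ty":-5.8,"tz":0,"rx":0,"ry":0,"rz":0.75,"fingers":1},{"tx":2,"ty":-5.8,"tz":0,"rx":0,"ry":0,"rz":0.75,"fingers":1},{"tx":2,"ty":-5.8,"tz":0,"rx":0,"ry":0,"rz":0.75,"fingers":1},{"tx":2,"ty":-5.8,"tz":0,"rx":0,"ry":0,"rz":0.75,"fingers":1},{"tx":2,"ty":-5.8,"tz":0,"rx":0,"ry":0,"rz":0.75,"fingers":1},{"tx":2,"ty":-5.8,"tz":0,"rx":0,"ry":0,"rz":0.75,"fingers":1},{"tx":2,"ty":-5.8,"tz":0,"rx":0,"ry":0,"rz":0.75,"fingers":1},{"tx":2,"ty":-5.8,"tz":-1,"rx":0,"ry":0,"rz":0.75,"fingers":1},{"tx":2,"ty":-5.8,"tz":-1,"rx":0,"ry":0,"rz":0.75,"fingers":1},{"tx":0,"ty":0,"tz":0,"rx":0,"ry":0,"rz":0,"fingers":0.2}]'
python3 - <<'E'
from h import *
np.set_printoptions(precision=4,suppress=True)
c=ctrl.camera("wrist");cv2.imwrite("pics/w2.png",c["color"]);s=ctrl.observe();print(s["ee_pos"],s["ee_rot"])
for t in["post_wing","post_stand"]:
    for r in ctrl.landmark_of("wrist",t)[:2]: print(t,np.round(r["uv"],1),round(r["score"],2), atz(c,r["uv"],{"post_wing":.059,"post_foot":.006}.get(t,0)))
E
```

```text
t: 3.18
ee_pos: [0.5339, -0.1195, 0.2104]
ee_rot: [0.158, 0.987, 0.0, -0.001]
ft_force: [-0.1, 0.9, -0.3]
gripper_width: 0.818
grip_force: 0.0
[ 0.5336 -0.1176  0.2107] [ 0.1568  0.9876  0.0003 -0.0006]
post_wing [286.4 189. ] 0.95 [ 0.5337 -0.1169  0.059 ]
post_stand [283.7 174.4] 0.85 [ 0.5326 -0.1189  0.    ]
```

View pics/w2.png

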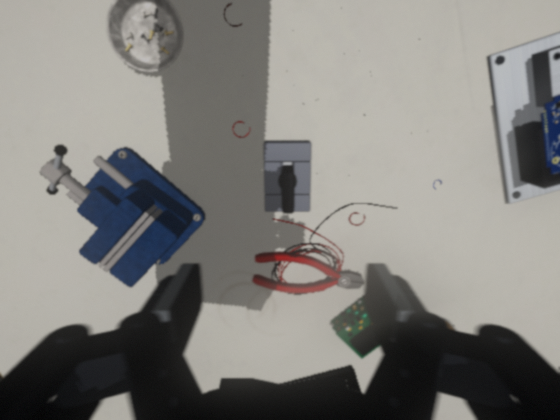

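The wing at pixel (287, 185) and the stand are both upright in the image, so the tool yaw is aligned. I descend and grip.

```bash
python3 -m handwheel '[{"tx":0,"ty":0.1,"tz":-5,"rx":0,"ry":0,"rz":0,"fingers":0},{"tx":0,"ty":0,"tz":-5,"rx":0,"ry":0,"rz":0,"fingers":0},{"tx":0,"ty":0,"tz":-4.5,"rx":0,"ry":0,"rz":0,"fingers":0},{"tx":0,"ty":0,"tz":-2.4,"rx":0,"ry":0,"rz":0,"fingers":0},{"tx":0,"ty":0,"tz":0,"rx":0,"ry":0,"rz":0,"fingers":-1},{"tx":0,"ty":0,"tz":0,"rx":0,"ry":0,"rz":0,"fingers":-1},{"tx":0,"ty":0,"tz":0,"rx":0,"ry":0,"rz":0,"fingers":-1},{"tx":0,"ty":0,"tz":0,"rx":0,"ry":0,"rz":0,"fingers":-1},{"tx":0,"ty":0,"tz":0,"rx":0,"ry":0,"rz":0,"fingers":-1}]'
```

```text
t: 4.45
ee_pos: [0.5345, -0.1153, 0.0436]
ee_rot: [0.155, 0.988, -0.0, 0.001]
ft_force: [-0.4, 1.6, 6.8]
gripper_width: 0.109
grip_force: 62.1
```

```bash
python3 -m handwheel '[{"tx":0,"ty":0,"tz":0.5,"rx":0,"ry":0,"rz":0,"fingers":-1},{"tx":0,"ty":0,"tz":1,"rx":0,"ry":0,"rz":0,"fingers":-1},{"tx":0,"ty":0,"tz":2,"rx":0,"ry":0,"rz":0,"fingers":-1},{"tx":0,"ty":0,"tz":4,"rx":0,"ry":0,"rz":0,"fingers":-1},{"tx":0,"ty":0,"tz":5,"rx":0,"ry":0,"rz":0,"fingers":-1},{"tx":0,"ty":4,"tz":3,"rx":0,"ry":0,"rz":-10,"fingers":-1},{"tx":0,"ty":5,"tz":0,"rx":0,"ry":0,"rz":-10,"fingers":-1},{"tx":0,"ty":5,"tz":0,"rx":0,"ry":0,"rz":-10,"fingers":-1},{"tx":0,"ty":0,"tz":0,"rx":0,"ry":0,"rz":0,"fingers":-1},{"tx":0,"ty":0,"tz":0,"rx":0,"ry":0,"rz":0,"fingers":-1}]'
python3 - <<'E'
from h import *
np.set_printoptions(precision=4,suppress=True)
c=ctrl.camera("wrist");cv2.imwrite("pics/w3.png",c["color"]);s=ctrl.observe();print(s["ee_pos"],s["ee_rot"],s["ft_force"],s["gripper_width"])
for t in["post_wing","post_foot","slot_mid","lock_seat","jig","work_board"]:
    for r in ctrl.landmark_of("wrist",t)[:2]: print(t,np.round(r["uv"],1),round(r["score"],2), atz(c,r["uv"],{"post_wing":s["ee_pos"][2]+.015,"post_foot":s["ee_pos"][2]-.038,"slot_mid":.028,"work_board":.035,"lock_seat":.017}.get(t,0)))
E
```

```text
t: 5.7
ee_pos: [0.5336, 0.0246, 0.1975]
ee_rot: [0.405, 0.914, -0.0, 0.0]
ft_force: [0.1, -0.6, -1.2]
gripper_width: 0.108
grip_force: 61.0
[0.5337 0.0242 0.1975] [ 0.4056  0.914  -0.0001  0.0001] [-0.3975 -0.4503 -0.1298] 0.10755041711308323
post_wing [282.2 290.1] 0.96 [0.5328 0.0237 0.2125]
post_foot [282.7 239.9] 0.9 [0.5328 0.0241 0.1595]
slot_mid [372.4  65.9] 0.89 [0.52   0.1497 0.028 ]
lock_seat [372.4  65.6] 0.87 [0.5212 0.1523 0.017 ]
jig [282.3 238.7] 0.7 [ 0.5769 -0.0253  0.    ]
work_board [414.5 104.8] 0.6 [0.5677 0.151  0.035 ]
```

View pics/w3.png

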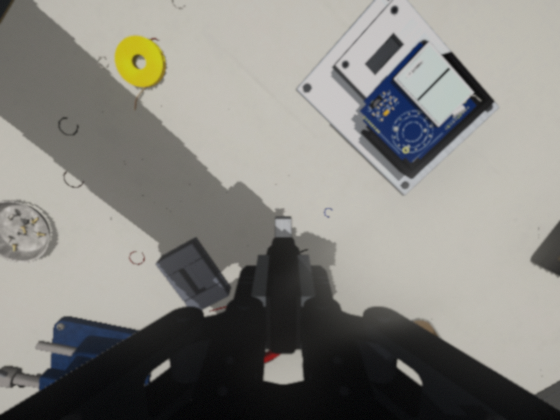

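The post hangs straight in the gripper, with its foot at (283, 240). The slot is clearly visible at about (384, 53), so I can locate it directly.

```bash
python3 - <<'E'
from h import *
np.set_printoptions(precision=4,suppress=True)
c=ctrl.camera("wrist");im=c["color"];g=cv2.cvtColor(im,cv2.COLOR_BGR2GRAY)
print(g[40:68:4,366:404:3])
m=np.zeros_like(g);m[25:82,355:412]=(g[25:82,355:412]<125)
n,l,st,ce=cv2.connectedComponentsWithStats(m);k=l[53,384];print(k,st[k])
ys,xs=np.nonzero(l==k)
w=np.array([atz(c,(x,y),.028)[:2] for x,y in zip(xs,ys)])
r=cv2.minAreaRect((w*1e4).astype(np.float32));print(r, w.mean(0))
for p in[(298,88),(404,192),(495,105)]:print(atz(c,p,.006))
cs=c; d=ctrl.camera("scene")
for i in ctrl.regions_of("wrist","post_foot")[:1]: print(i["uv"])
E
```

```text
[[199 198 197 198 198 198 174  65  61  57  41  59 164]
 [197 199 198 197 198 157  68  61  59  62  59  44  97]
 [197 197 199 196 141  66  62  62  62  61  61 135 195]
 [197 198 192 108  63  63  62  62  61  69 162 197 198]
 [198 181  87  64  64  62  63  61  72 176 197 198 192]
 [172  78  64  65  65  62  59  92 188 197 198 184  76]
 [128  66  66  65  63  65 132 195 198 197 173  63  38]]
1 [366  33  38  40 632]
((5200.64599609375, 1625.1708984375), (124.72447204589844, 314.8243408203125), 0.009788994677364826) [0.5201 0.1627]
[0.4863 0.096  0.006 ]
[0.6313 0.0948 0.006 ]
[0.6311 0.206  0.006 ]
[284.2, 284.3]
```

```bash
python3 -m handwheel '[{"tx":-0.3,"ty":3,"tz":0,"rx":0,"ry":0,"rz":-10.5,"fingers":-1},{"tx":-0.4,"ty":3.8,"tz":0,"rx":0,"ry":0,"rz":-10.5,"fingers":-1},{"tx":-0.4,"ty":4,"tz":-3,"rx":0,"ry":0,"rz":-10.5,"fingers":-1},{"tx":-0.3,"ty":3,"tz":-4,"rx":0,"ry":0,"rz":-10.5,"fingers":-1},{"tx":0,"ty":0,"tz":-4,"rx":0,"ry":0,"rz":0,"fingers":-1},{"tx":0,"ty":0,"tz":0,"rx":0,"ry":0,"rz":0,"fingers":-1},{"tx":0,"ty":0,"tz":0,"rx":0,"ry":0,"rz":0,"fingers":-1}]'
python3 - <<'E'
from h import *
np.set_printoptions(precision=4,suppress=True)
s=ctrl.observe();print(s["ee_pos"],s["ee_rot"],s["ft_force"])
f=[]
for n,b in[("wrist",None),("scene",None)]:
    c=ctrl.camera(n);cv2.imwrite(f"pics/{n}4.png",c["color"])
    for z in(.006,.0): pass
    p=proj(c,[[.52,.1625,.028]])[0];x,y=map(int,p);print(n,p,proj(c,[s["ee_pos"]-[0,0,.0376]]))
    w=130 if n=="wrist" else 45
    x=min(max(x,w),559-w);y=min(max(y,w),419-w);print(x,y,w)
    f.append(cv2.resize(c["color"][y-w:y+w,x-w:x+w],(400,400),interpolation=cv2.INTER_CUBIC))
cv2.imwrite("pics/c4.png",np.hstack(f))
E
```

```text
t: 7.08
ee_pos: [0.5209, 0.1627, 0.0888]
ee_rot: [0.706, 0.708, 0.001, 0.001]
ft_force: [0.0, 0.1, -0.6]
gripper_width: 0.108
grip_force: 60.9
[0.5209 0.1627 0.0888] [0.7064 0.7078 0.0009 0.0007] [ 0.0361  0.06   -0.6217]
wrist [282.7871 225.3298] [[284.4609 239.4313]]
282 225 130
scene [243.7769 210.531 ] [[243.3529 202.1138]]
243 210 45
```

View pics/c4.png

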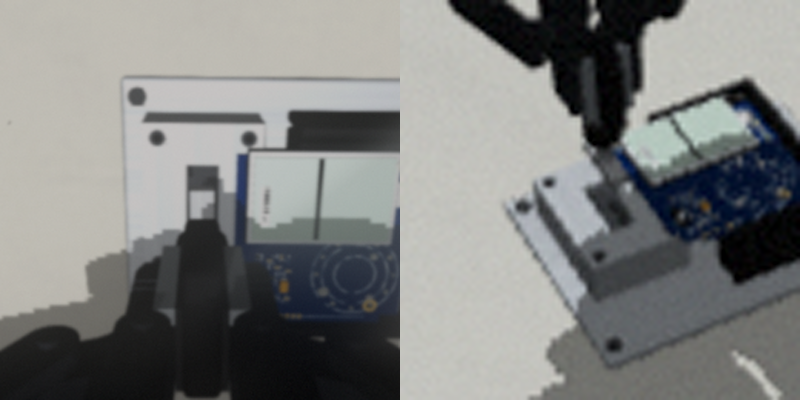

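The crop shows the slot's far end at crop row 165 (columns 187–218), and the bright foot end at rows 190–218 (columns 190–215). I'll convert both to world positions using edges found at subpixel level.

```bash
python3 - <<'E'
from h import *
np.set_printoptions(precision=4,suppress=True,linewidth=200)
c=ctrl.camera("wrist");g=cv2.cvtColor(c["color"],cv2.COLOR_BGR2GRAY).astype(int)
print("col283",list(enumerate(g[196:244,281:285].mean(1).astype(int),196)))
print("row207",list(enumerate(g[205:209,266:302].mean(0).astype(int),266)))
print("row226",list(enumerate(g[224:229,266:302].mean(0).astype(int),266)))
for v in (202.3,):print("slot end",atz(c,(283,v),.028))
for v in (218.5,):print("foot end top",atz(c,(283,v),.0572),atz(c,(283,v),.0512))
E
```

```text
col283 [(196, np.int64(193)), (197, np.int64(193)), (198, np.int64(193)), (199, np.int64(193)), (200, np.int64(189)), (201, np.int64(170)), (202, np.int64(122)), (203, np.int64(84)), (204, np.int64(77)), (205, np.int64(76)), (206, np.int64(76)), (207, np.int64(76)), (208, np.int64(75)), (209, np.int64(75)), (210, np.int64(75)), (211, np.int64(74)), (212, np.int64(74)), (213, np.int64(74)), (214, np.int64(74)), (215, np.int64(73)), (216, np.int64(72)), (217, np.int64(78)), (218, np.int64(102)), (219, np.int64(142)), (220, np.int64(168)), (221, np.int64(176)), (222, np.int64(178)), (223, np.int64(177)), (224, np.int64(177)), (225, np.int64(177)), (226, np.int64(177)), (227, np.int64(177)), (228, np.int64(176)), (229, np.int64(173)), (230, np.int64(169)), (231, np.int64(167)), (232, np.int64(165)), (233, np.int64(166)), (234, np.int64(166)), (235, np.int64(162)), (236, np.int64(143)), (237, np.int64(93)), (238, np.int64(51)), (239, np.int64(38)), (240, np.int64(38)), (241, np.int64(37)), (242, np.int64(36)), (243, np.int64(36))]
row207 [(266, np.int64(194)), (267, np.int64(193)), (268, 
[... 911 characters left out ...]
 np.int64(96)), (275, np.int64(132)), (276, np.int64(161)), (277, np.int64(173)), (278, np.int64(176)), (279, np.int64(177)), (280, np.int64(178)), (281, np.int64(179)), (282, np.int64(178)), (283, np.int64(176)), (284, np.int64(175)), (285, np.int64(175)), (286, np.int64(174)), (287, np.int64(169)), (288, np.int64(157)), (289, np.int64(140)), (290, np.int64(121)), (291, np.int64(102)), (292, np.int64(102)), (293, np.int64(115)), (294, np.int64(119)), (295, np.int64(121)), (296, np.int64(120)), (297, np.int64(121)), (298, np.int64(122)), (299, np.int64(122)), (300, np.int64(121)), (301, np.int64(118))]
slot end [0.5208 0.1773 0.028 ]
foot end top [0.5207 0.177  0.0572] [0.5207 0.1749 0.0512]
```

```bash
python3 - <<'E'
from h import *
np.set_printoptions(precision=4,suppress=True,linewidth=200)
c=ctrl.camera("wrist");R,t=P(c);print(-R.T@t, ctrl.observe()["ee_pos"])
print("slot L,R,end",atz(c,(271.4,207),.028),atz(c,(292.1,207),.028),atz(c,(282,202),.028))
print("foot L,R",atz(c,(274.9,226),.055),atz(c,(289,226),.055))
print("foot bottom edge",atz(c,(282,218.7),.0512)," top edge",atz(c,(282,229.5),.0572), "wing", [ (r["uv"],atz(c,r["uv"],.104)) for r in ctrl.landmark_of("wrist","post_wing")[:1]],[ (r["uv"],atz(c,r["uv"],.0512)) for r in ctrl.landmark_of("wrist","post_foot")[:1]])
E
```

```text
[0.5196 0.2389 0.233 ] [0.5211 0.1627 0.0892]
slot L,R,end [0.5135 0.1743 0.028 ] [0.5263 0.1743 0.028 ] [0.5201 0.1776 0.028 ]
foot L,R [0.5161 0.1719 0.055 ] [0.5238 0.1719 0.055 ]
foot bottom edge [0.52   0.1748 0.0512]  top edge [0.52   0.1707 0.0572] wing [([283.3, 288.0], array([0.5205, 0.1626, 0.104 ]))] []
```

```bash
python3 -m handwheel '[{"tx":0,"ty":0,"tz":-1,"rx":0,"ry":0,"rz":0,"fingers":-1},{"tx":0,"ty":0,"tz":-0.7,"rx":0,"ry":0,"rz":0,"fingers":-1},{"tx":0,"ty":0,"tz":-0.3,"rx":0,"ry":0,"rz":0,"fingers":-1},{"tx":0,"ty":0,"tz":0,"rx":0,"ry":0,"rz":0,"fingers":-1},{"tx":0,"ty":0,"tz":0,"rx":0,"ry":0,"rz":0,"fingers":-1}]'
python3 - <<'E'
from h import *
np.set_printoptions(precision=4,suppress=True,linewidth=200)
c=ctrl.camera("wrist");d=ctrl.camera("scene");e=ctrl.camera("side");print(ctrl.observe()["ee_pos"])
g=cv2.cvtColor(c["color"],cv2.COLOR_BGR2GRAY).astype(int)
print(g[192:242,278:288].mean(1).astype(int))
p=lambda c,w:cv2.resize(c["color"][w[1]:w[1]+w[2],w[0]:w[0]+w[2]],(400,400),interpolation=cv2.INTER_CUBIC)
cv2.imwrite("pics/c5.png",np.hstack([p(c,(242,170,80)),p(d,(205,165,70))]))
E
```

```text
t: 8.0
ee_pos: [0.5198, 0.1629, 0.0674]
ee_rot: [0.706, 0.708, 0.0, 0.0]
ft_force: [0.2, -0.2, 0.1]
gripper_width: 0.103
grip_force: 60.9
[0.5199 0.1629 0.0676]
[196 195 196 195 195 195 195 195 195 195 195 195 195 195 195 195 195 195 194 193 185 156 109  75  71  73  99 143 171 179 180 180 180 180 179 178 172 160 152 150 151 153 149 135 114  79  51  42  41
  41]
```

View pics/c5.png

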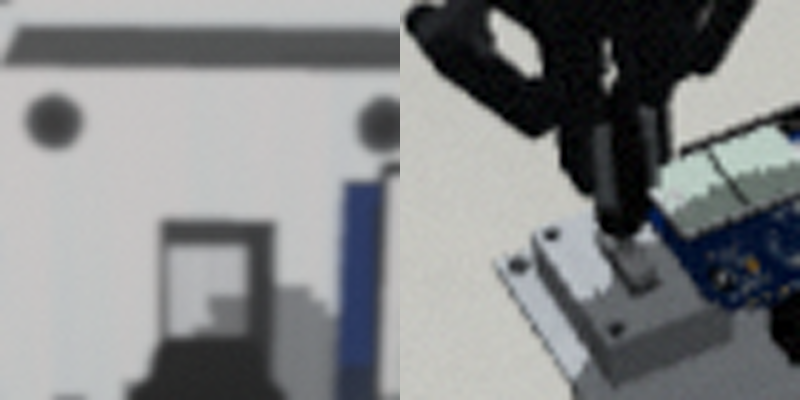

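The slot's end edge is at row 213.6 and the foot's end edge at 218.3. The foot lies about 2 px to the left in the slot.

```bash
python3 - <<'E'
from h import *
np.set_printoptions(precision=4,suppress=True,linewidth=200)
c=ctrl.camera("wrist")
print(atz(c,(285,213.6),.028),atz(c,(283,218.3),.030),atz(c,(283,218.3),.029))
print([atz(c,(242+x/5,226),z)[0] for x,z in((160,.028),(273,.028),(166,.031),(247,.031))])
E
```

```text
[0.5201 0.1776 0.028 ] [0.519  0.1756 0.03  ] [0.519  0.1752 0.029 ]
[np.float64(0.5139085555294634), np.float64(0.5266309750977666), np.float64(0.5146487543627676), np.float64(0.5236188338825237)]
```

```bash
python3 -m handwheel '[{"tx":0.11,"ty":0.12,"tz":0,"rx":0,"ry":0,"rz":0,"fingers":-1},{"tx":0,"ty":0,"tz":-0.1,"rx":0,"ry":0,"rz":0,"fingers":-1},{"tx":0,"ty":0,"tz":-0.1,"rx":0,"ry":0,"rz":0,"fingers":-1},{"tx":0,"ty":0,"tz":-0.1,"rx":0,"ry":0,"rz":0,"fingers":-1},{"tx":0,"ty":0,"tz":0,"rx":0,"ry":0,"rz":0,"fingers":-1}]'
```

```text
t: 8.82
ee_pos: [0.5211, 0.1641, 0.065]
ee_rot: [0.706, 0.708, 0.0, 0.0]
ft_force: [-1.8, -1.2, 3.9]
gripper_width: 0.112
grip_force: 62.1
```

```bash
python3 -m handwheel '[{"tx":0,"ty":0,"tz":-0.05,"rx":0,"ry":0,"rz":0,"fingers":-1},{"tx":0,"ty":0,"tz":0,"rx":0,"ry":0,"rz":0,"fingers":-1}]'
python3 - <<'E'
from h import *
s=ctrl.observe();print(s["ee_pos"],s["ft_force"],s["moment"])
c=ctrl.camera("wrist");g=cv2.cvtColor(c["color"],cv2.COLOR_BGR2GRAY).astype(int)
print(g[205:242,279:286].mean(1).astype(int));print(g[223:226,268:302].mean(0).astype(int))
E
```

```text
t: 9.07
ee_pos: [0.5212, 0.1641, 0.0649]
ee_rot: [0.706, 0.708, 0.0, 0.0]
ft_force: [-3.2, -0.2, 6.7]
gripper_width: 0.103
grip_force: 62.3
[0.52117811 0.16413803 0.06486518] [-3.20067544 -0.21565566  6.72642288] [0.03315082 0.59880184 0.0545267 ]
[194 193 193 194 193 194 193 193 192 183 154 109  85 105 145 170 178 178
 179 179 179 178 176 174 172 172 172 171 171 165 152 128  87  52  42  41
  40]
[195 193 180 145  98  81 106 145 168 177 178 179 179 181 180 178 177 178
 177 177 176 169 149 113  78  81 118 159 184 191 191 191 192 193]
```

```bash
python3 - <<'E'
from h import *
c=ctrl.camera("wrist");s=ctrl.observe();print(s["moment"],s["ft_force"])
a,b=atz(c,(282.6,215.1),.028),atz(c,(282.6,218.6),.028);print(a,b,a[1]-b[1])
c=ctrl.camera("scene");p=lambda c,w:cv2.resize(c["color"][w[1]:w[1]+w[2],w[0]:w[0]+w[2]],(400,400),interpolation=cv2.INTER_CUBIC)
cv2.imwrite("pics/c6.png",np.hstack([p(c,(220,185,45)),p(ctrl.camera("side"),(220,185,45))]))
E
```

```text
[-1.67219200e-05  5.46951846e-01  5.43378215e-02] [-2.66143911 -0.90928458  5.95920912]
[0.52002077 0.17886838 0.028     ] [0.52002562 0.17683163 0.028     ] 0.0020367481554176836
```

View pics/c6.png

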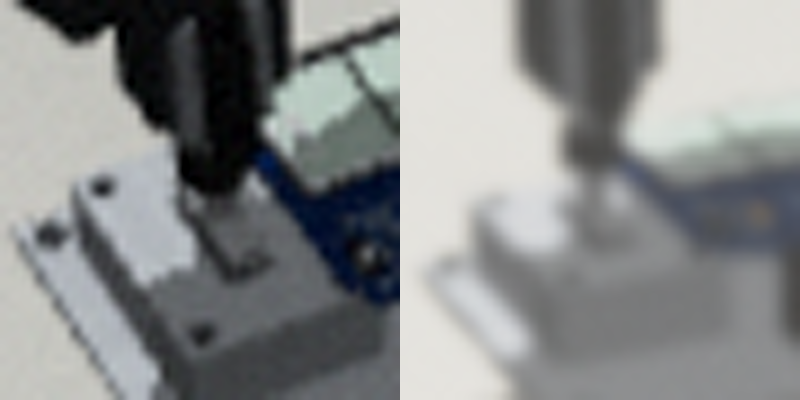

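The image shows a 2.0 mm gap at the +y end, which is the whole play, so the −y end must be on its lip. I'll lift, shift +1 mm in y and try again.

```bash
python3 -m handwheel '[{"tx":0,"ty":0,"tz":0.2,"rx":0,"ry":0,"rz":0,"fingers":-1},{"tx":0,"ty":0.1,"tz":0,"rx":0,"ry":0,"rz":0,"fingers":-1},{"tx":0,"ty":0,"tz":-0.15,"rx":0,"ry":0,"rz":0,"fingers":-1},{"tx":0,"ty":0,"tz":-0.1,"rx":0,"ry":0,"rz":0,"fingers":-1},{"tx":0,"ty":0,"tz":-0.05,"rx":0,"ry":0,"rz":0,"fingers":-1},{"tx":0,"ty":0,"tz":0,"rx":0,"ry":0,"rz":0,"fingers":-1}]'
python3 - <<'E'
from h import *
s=ctrl.observe();print(s["ee_pos"],s["ft_force"],s["moment"])
c=ctrl.camera("wrist");g=cv2.cvtColor(c["color"],cv2.COLOR_BGR2GRAY).astype(int)
print(g[205:242,279:286].mean(1).astype(int));print(g[223:226,268:302].mean(0).astype(int))
E
```

```text
t: 10.02
ee_pos: [0.5213, 0.1652, 0.0649]
ee_rot: [0.706, 0.708, -0.0, -0.0]
ft_force: [-5.8, -1.4, 15.5]
gripper_width: 0.111
grip_force: 63.4
[0.52131167 0.165201   0.06485699] [-5.77816951 -1.44819997 15.47336411] [-0.09022676  1.32845484  0.06227561]
[193 193 193 193 193 193 193 192 192 182 154 109  86 105 146 171 178 178
 178 178 178 177 174 172 172 171 171 171 171 171 168 148  98  53  43  41
  40]
[194 188 167 127  87  85 123 158 174 177 179 179 180 180 179 177 176 177
 177 176 173 162 133  96  71  81 118 150 166 170 171 171 175 183]
```

The dark line moved with the tool, so it is the foot's own front face and not a slot gap. That means the +y end is on the lip, and I recompute from the hover picture.

```bash
python3 -m handwheel '[{"tx":0,"ty":0,"tz":0.3,"rx":0,"ry":0,"rz":0,"fingers":-1},{"tx":0,"ty":-0.3,"tz":0.1,"rx":0,"ry":0,"rz":0,"fingers":-1},{"tx":0,"ty":0,"tz":0,"rx":0,"ry":0,"rz":0,"fingers":-1}]'
python3 - <<'E'
from h import *
s=ctrl.observe();print(s["ee_pos"],s["ft_force"],s["moment"])
c=ctrl.camera("wrist");g=cv2.cvtColor(c["color"],cv2.COLOR_BGR2GRAY).astype(int)
print(g[205:242,279:286].mean(1).astype(int));print(g[223:226,268:302].mean(0).astype(int))
for v,z in((213,.028),(214,.028),(218.5,.0365)): print(v,atz(c,(282.6,v),z))
for v,z in((215.1,.028),(218.6,.034)): print(v,atz(c,(282.6,v),z))
E
```

```text
t: 10.45
ee_pos: [0.5205, 0.1619, 0.0663]
ee_rot: [0.706, 0.708, -0.0, -0.0]
ft_force: [0.3, -0.2, -0.5]
gripper_width: 0.104
grip_force: 61.1
[0.52049953 0.16185217 0.06634883] [ 0.26953916 -0.15410341 -0.50830087] [-0.06117332  0.0049301  -0.01039963]
[195 195 195 195 195 193 180 144  98  71  66  73  80 105 145 171 179 181
 180 181 180 180 179 178 177 173 164 158 157 157 154 136  91  53  43  41
  41]
[196 195 194 184 151 111 106 138 166 177 180 180 182 183 182 179 178 179
 179 179 177 172 152 115  77  63  69  99 138 163 172 173 173 173]
213 [0.51929709 0.1772932  0.028     ]
214 [0.51929819 0.17671006 0.028     ]
218.5 [0.51930468 0.17706593 0.0365    ]
215.1 [0.51929941 0.17606739 0.028     ]
218.6 [0.51930435 0.17612869 0.034     ]
```

```bash
python3 -m handwheel '[{"tx":0.06,"ty":0,"tz":0,"rx":0,"ry":0,"rz":0,"fingers":-1},{"tx":0,"ty":0,"tz":-0.1,"rx":0,"ry":0,"rz":0,"fingers":-1},{"tx":0,"ty":0,"tz":-0.1,"rx":0,"ry":0,"rz":0,"fingers":-1},{"tx":0,"ty":0,"tz":-0.1,"rx":0,"ry":0,"rz":0,"fingers":-1},{"tx":0,"ty":0,"tz":0,"rx":0,"ry":0,"rz":0,"fingers":-1}]'
```

```text
t: 11.12
ee_pos: [0.5213, 0.1621, 0.0637]
ee_rot: [0.706, 0.708, -0.0, -0.0]
ft_force: [-0.1, 0.3, -0.8]
gripper_width: 0.107
grip_force: 61.1
```

It's in, with no force. I go on down to the pad.

```bash
python3 -m handwheel '[{"tx":0,"ty":0,"tz":-0.15,"rx":0,"ry":0,"rz":0,"fingers":-1},{"tx":0,"ty":0,"tz":-0.15,"rx":0,"ry":0,"rz":0,"fingers":-1},{"tx":0,"ty":0,"tz":-0.15,"rx":0,"ry":0,"rz":0,"fingers":-1},{"tx":0,"ty":0,"tz":-0.1,"rx":0,"ry":0,"rz":0,"fingers":-1},{"tx":0,"ty":0,"tz":0,"rx":0,"ry":0,"rz":0,"fingers":-1}]'; python3 -m handwheel '[{"tx":0,"ty":0,"tz":-0.15,"rx":0,"ry":0,"rz":0,"fingers":-1},{"tx":0,"ty":0,"tz":-0.15,"rx":0,"ry":0,"rz":0,"fingers":-1},{"tx":0,"ty":0,"tz":0,"rx":0,"ry":0,"rz":0,"fingers":-1}]'
```

```text
t: 11.75
ee_pos: [0.5213, 0.1621, 0.0582]
ee_rot: [0.706, 0.708, -0.0, -0.0]
ft_force: [0.3, 0.7, -0.4]
gripper_width: 0.105
grip_force: 61.1
t: 12.12
ee_pos: [0.5216, 0.1621, 0.0555]
ee_rot: [0.706, 0.708, 0.0, 0.0]
ft_force: [-0.3, -0.5, 2.5]
gripper_width: 0.109
grip_force: 61.5
```

```bash
python3 -m handwheel '[{"tx":0,"ty":0,"tz":-0.15,"rx":0,"ry":0,"rz":0,"fingers":-1},{"tx":0,"ty":0,"tz":-0.15,"rx":0,"ry":0,"rz":0,"fingers":-1},{"tx":0,"ty":0,"tz":-0.15,"rx":0,"ry":0,"rz":0,"fingers":-1},{"tx":0,"ty":0,"tz":-0.15,"rx":0,"ry":0,"rz":0,"fingers":-1},{"tx":0,"ty":0,"tz":0,"rx":0,"ry":0,"rz":0,"fingers":-1},{"tx":0,"ty":0,"tz":0,"rx":0,"ry":0,"rz":0,"fingers":-1}]'; python3 -c "
from h import *
s=ctrl.observe();print(s['q'],s['ft_force'],s['moment'])"
```

```text
t: 12.88
ee_pos: [0.5216, 0.1622, 0.0497]
ee_rot: [0.706, 0.708, 0.0, 0.0]
ft_force: [-2.3, 0.3, 6.1]
gripper_width: 0.107
grip_force: 62.1
[9.37798639e-02 2.47947624e-01 1.92458596e+00 1.71681555e-05
 9.68799248e-01 9.12984312e-02] [-2.34015768  0.28047438  6.08164789] [-0.04311068  0.43708293  0.02115914]
```

```bash
python3 -m handwheel '[{"tx":-0.08,"ty":0,"tz":-0.05,"rx":0,"ry":0,"rz":0,"fingers":-1},{"tx":0,"ty":0,"tz":0,"rx":0,"ry":0,"rz":0,"fingers":-1},{"tx":0,"ty":0,"tz":0,"rx":0,"ry":0,"rz":5,"fingers":-1},{"tx":0,"ty":0,"tz":0,"rx":0,"ry":0,"rz":8,"fingers":-1},{"tx":0,"ty":0,"tz":0,"rx":0,"ry":0,"rz":8,"fingers":-1},{"tx":0,"ty":0,"tz":0,"rx":0,"ry":0,"rz":0,"fingers":-1}]'; python3 -c "
from h import *
s=ctrl.observe();print(s['q'],s['ft_force'],s['moment'])"
```

```text
t: 13.62
ee_pos: [0.5217, 0.1621, 0.0497]
ee_rot: [0.565, 0.825, 0.001, 0.001]
ft_force: [-1.0, 1.4, 5.7]
gripper_width: 0.108
grip_force: 62.1
[ 9.38040838e-02  2.47032156e-01  1.92577495e+00 -1.70824941e-04
  9.66297908e-01 -2.75946408e-01] [-0.99988412  1.38928289  5.70897713] [-0.04891072  0.08185372  0.06474536]
```

```bash
python3 -m handwheel '[{"tx":0,"ty":0,"tz":0,"rx":0,"ry":0,"rz":9,"fingers":-1},{"tx":0,"ty":0,"tz":0,"rx":0,"ry":0,"rz":10,"fingers":-1},{"tx":0,"ty":0,"tz":0,"rx":0,"ry":0,"rz":10,"fingers":-1},{"tx":0,"ty":0,"tz":0,"rx":0,"ry":0,"rz":10,"fingers":-1},{"tx":0,"ty":0,"tz":0,"rx":0,"ry":0,"rz":10,"fingers":-1},{"tx":0,"ty":0,"tz":0,"rx":0,"ry":0,"rz":10,"fingers":-1},{"tx":0,"ty":0,"tz":0,"rx":0,"ry":0,"rz":10,"fingers":-1},{"tx":0,"ty":0,"tz":0,"rx":0,"ry":0,"rz":0,"fingers":-1},{"tx":0,"ty":0,"tz":0,"rx":0,"ry":0,"rz":0,"fingers":-1}]'; python3 -c "
from h import *
s=ctrl.observe();print(s['q'],s['ft_force'],s['moment'])
R=cv2.Rodrigues(np.zeros(3))
x,y,z,w=s['ee_rot'];print('toolyaw',2*np.degrees(np.arctan2(y,x))-90)
c=ctrl.camera('wrist');cv2.imwrite('pics/w7.png',c['color']);d=ctrl.camera('scene')
p=lambda c,w:cv2.resize(c['color'][w[1]:w[1]+w[2],w[0]:w[0]+w[2]],(400,400),interpolation=cv2.INTER_CUBIC)
cv2.imwrite('pics/c7.png',np.hstack([p(c,(180,130,200)),p(d,(215,170,70))]))"
```

```text
t: 14.75
ee_pos: [0.522, 0.1622, 0.0498]
ee_rot: [-0.001, 1.0, 0.0, 0.002]
ft_force: [-0.7, 0.3, 6.1]
gripper_width: 0.11
grip_force: 62.1
[ 9.37595890e-02  2.46966231e-01  1.92552692e+00 -7.98649052e-05
  9.65852645e-01 -1.47953054e+00] [-0.72658387  0.3130196   6.10301114] [ 0.03606612 -0.07501938  0.01567907]
toolyaw 90.14548065819287
```

View pics/c7.png

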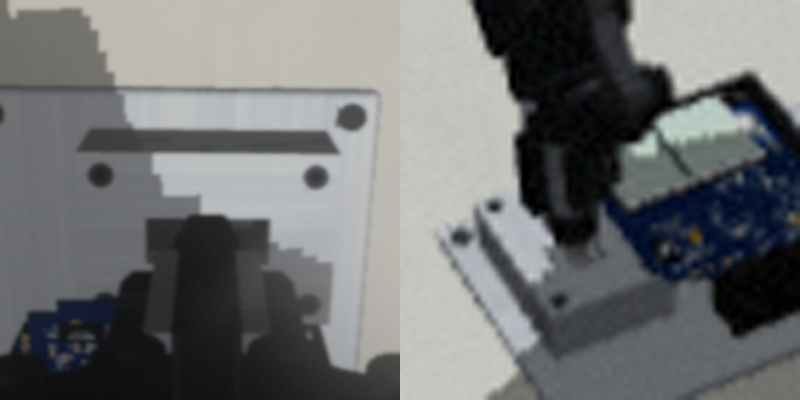

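The foot is turned across the slot under the lips, with very little torque. I let it rise gently.

```bash
python3 -m handwheel '[{"tx":0,"ty":0,"tz":0.1,"rx":0,"ry":0,"rz":0,"fingers":-1},{"tx":0,"ty":0,"tz":0.1,"rx":0,"ry":0,"rz":0,"fingers":-1},{"tx":0,"ty":0,"tz":0.1,"rx":0,"ry":0,"rz":0,"fingers":-1},{"tx":0,"ty":0,"tz":0.05,"rx":0,"ry":0,"rz":0,"fingers":-1},{"tx":0,"ty":0,"tz":0,"rx":0,"ry":0,"rz":0,"fingers":-1}]';python3 -m handwheel '[{"tx":0,"ty":0,"tz":0.07,"rx":0,"ry":0,"rz":0,"fingers":-1},{"tx":0,"ty":0,"tz":0,"rx":0,"ry":0,"rz":0,"fingers":-1},{"tx":0,"ty":0,"tz":0,"rx":0,"ry":0,"rz":0,"fingers":-1}]'
```

```text
t: 15.48
ee_pos: [0.5217, 0.1621, 0.0529]
ee_rot: [-0.001, 1.0, 0.0, 0.001]
ft_force: [3.6, 0.4, 4.1]
gripper_width: 0.108
grip_force: 61.8
t: 15.85
ee_pos: [0.5207, 0.1621, 0.053]
ee_rot: [-0.001, 1.0, -0.0, 0.0]
ft_force: [2.5, 0.1, 4.9]
gripper_width: 0.107
grip_force: 61.8
```

```bash
python3 -m handwheel '[{"tx":0,"ty":0,"tz":0.05,"rx":0,"ry":0,"rz":0,"fingers":-1},{"tx":0,"ty":0,"tz":0,"rx":0,"ry":0,"rz":0,"fingers":-1},{"tx":0,"ty":0,"tz":0,"rx":0,"ry":0,"rz":0,"fingers":-1}]';python3 -m handwheel '[{"tx":0,"ty":0,"tz":0.05,"rx":0,"ry":0,"rz":0,"fingers":-1},{"tx":0,"ty":0,"tz":0,"rx":0,"ry":0,"rz":0,"fingers":-1},{"tx":0,"ty":0,"tz":0,"rx":0,"ry":0,"rz":0,"fingers":-1}]'; python3 -c "
from h import *
s=ctrl.observe();print(s['ft_force'],s['moment'])"
```

```text
t: 16.23
ee_pos: [0.5205, 0.1621, 0.0534]
ee_rot: [-0.001, 1.0, -0.0, -0.0]
ft_force: [3.6, 0.7, 3.9]
gripper_width: 0.11
grip_force: 61.7
t: 16.6
ee_pos: [0.5204, 0.162, 0.0539]
ee_rot: [-0.001, 1.0, -0.0, -0.0]
ft_force: [2.5, 0.1, 3.2]
gripper_width: 0.107
grip_force: 61.7
[2.49909661 0.07278287 3.21042954] [-0.0067107  -0.58923285  0.01698868]
```

```bash
python3 -m handwheel '[{"tx":0.05,"ty":0,"tz":0.04,"rx":0,"ry":0,"rz":0,"fingers":-1},{"tx":0,"ty":0,"tz":0,"rx":0,"ry":0,"rz":0,"fingers":-1},{"tx":0,"ty":0,"tz":0,"rx":0,"ry":0,"rz":0,"fingers":-1}]'; python3 -c "
from h import *
s=ctrl.observe();print(s['ft_force'],s['moment'],s['ee_pos'])"
```

```text
t: 16.98
ee_pos: [0.5206, 0.1621, 0.0541]
ee_rot: [-0.001, 1.0, -0.0, -0.001]
ft_force: [0.4, -0.4, 4.1]
gripper_width: 0.106
grip_force: 61.7
[ 0.42391155 -0.35865785  4.06871706] [-0.06175683 -0.19748221  0.03211032] [0.52057609 0.16205794 0.05411761]
```

Small wiggle test for the lock: turn ±8° and feel for torque.

```bash
python3 -m handwheel '[{"tx":0,"ty":0,"tz":0.06,"rx":0,"ry":0,"rz":0,"fingers":-1},{"tx":0,"ty":0,"tz":0.04,"rx":0,"ry":0,"rz":0,"fingers":-1},{"tx":0,"ty":0,"tz":0,"rx":0,"ry":0,"rz":0,"fingers":-1},{"tx":0,"ty":0,"tz":0,"rx":0,"ry":0,"rz":0,"fingers":-1}]'; python3 -c "
from h import *
s=ctrl.observe();print(s['ft_force'],s['moment'],s['ee_pos'])"
```

```text
t: 17.48
ee_pos: [0.5205, 0.162, 0.0546]
ee_rot: [-0.001, 1.0, -0.0, -0.001]
ft_force: [2.3, 0.6, -4.3]
gripper_width: 0.105
grip_force: 60.6
[ 2.34691411  0.58452836 -4.28084163] [ 0.07181608 -0.53234952  0.02908718] [0.52046114 0.16202338 0.05463587]
```

Rather than turning it, I pulled it up slightly. It stops at the predicted locked height (TCP 0.0545) with −4 N, so the foot is in the pockets. I ease off, release and retreat straight up.

```bash
python3 -m handwheel '[{"tx":0,"ty":0,"tz":-0.05,"rx":0,"ry":0,"rz":0,"fingers":-1},{"tx":0,"ty":0,"tz":0,"rx":0,"ry":0,"rz":0,"fingers":-0.2},{"tx":0,"ty":0,"tz":0,"rx":0,"ry":0,"rz":0,"fingers":0},{"tx":0,"ty":0,"tz":0,"rx":0,"ry":0,"rz":0,"fingers":0},{"tx":0,"ty":0,"tz":0,"rx":0,"ry":0,"rz":0,"fingers":0},{"tx":0,"ty":0,"tz":1,"rx":0,"ry":0,"rz":0,"fingers":0},{"tx":0,"ty":0,"tz":3,"rx":0,"ry":0,"rz":0,"fingers":0},{"tx":0,"ty":0,"tz":5,"rx":0,"ry":0,"rz":0,"fingers":0},{"tx":0,"ty":0,"tz":5,"rx":0,"ry":0,"rz":0,"fingers":0},{"tx":-3,"ty":0,"tz":3,"rx":0,"ry":0,"rz":0,"fingers":0},{"tx":-3,"ty":0,"tz":0,"rx":0,"ry":0,"rz":0,"fingers":0},{"tx":0,"ty":0,"tz":0,"rx":0,"ry":0,"rz":0,"fingers":0}]'; python3 -c "
from h import *
c=ctrl.camera('wrist');d=ctrl.camera('scene')
for n,cc in(('wrist',c),('scene',d)):
  for t,z in(('post_wing',.070),('post_foot',.017),('work_board',.035)):
    for r in ctrl.landmark_of(n,t)[:1]: print(n,t,r['uv'],round(r['score'],2),atz(cc,r['uv'],z))
p=lambda i,w:cv2.resize(i[w[1]:w[1]+w[3],w[0]:w[0]+w[2]],(400,400),interpolation=cv2.INTER_CUBIC)
cv2.imwrite('pics/c8.png',np.hstack([p(c['color'],(80,0,400,400)),p(d['color'],(205,155,90,90))]))"
```

```text
t: 18.98
ee_pos: [0.4601, 0.1623, 0.2259]
ee_rot: [-0.002, 1.0, 0.0, 0.001]
ft_force: [-0.5, 0.3, 0.5]
gripper_width: 0.5
grip_force: 0.0
wrist post_wing [281.0, 250.7] 0.85 [0.52060647 0.1604325  0.07      ]
wrist post_foot [281.5, 227.7] 0.78 [0.51783262 0.16070845 0.017     ]
wrist work_board [267.5, 277.0] 0.82 [0.56784056 0.14575968 0.035     ]
scene post_wing [243.5, 197.6] 0.93 [0.51930772 0.15597549 0.07      ]
scene post_foot [248.0, 214.7] 0.89 [0.52640095 0.15753827 0.017     ]
scene work_board [268.9, 203.0] 0.69 [0.57157965 0.14996124 0.035     ]
```

View pics/c8.png

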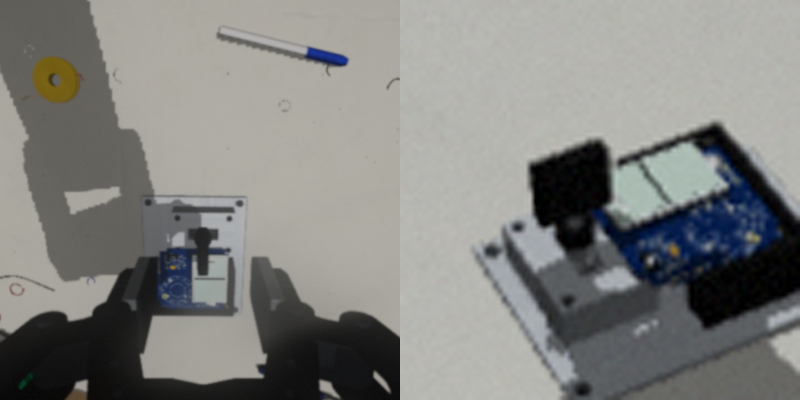

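The post stands upright across the slot with its wing along x (scene crop around (570, 185)). The board still lies in its nest and the gripper is clear, so I hand in.

```bash
python3 -c "
from h import *
print(ctrl.hand_in())"
```

```text
the job is handed in; nothing more can be done
None
```

The stop post is locked upright across the slot, the board is still lying in its nest, and I handed the job in at about 19 s. While feeling for the slot I touched the block twice, at up to about 15 N.

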